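Wedge a tube rack tight in its shaker cradle

ROBOT

A 7-joint arm with a two-finger parallel gripper is mounted at the origin on the work surface; the furniture and walls round the work are solid. World frame = base frame: x ahead of the robot, y to its left, z up, the work surface at z = 0. Lengths are in mm, angles in degrees, forces in N, time in s.
With the tool pointing down it reaches from about 400 to 875 mm from the base axis. Payload 6.5 kg.
Tool frame: the origin (TCP) lies between the finger pads; the fingertips stand 8 mm ahead of it and the grasp point (between the pads) lies 11 mm behind it; x points along the fingers, y is the direction in which the jaws open and shut, and the axes are right-handed (so a half turn about x gives the same grasp; the last joint's range is limited). The gripper opens to 88 mm and grips with 3 to 60 N. Pads are 18 mm wide; open, the fingers measure 123 mm over their backs; the gripper's body (75 mm by 187 mm) begins 45 mm behind the grasp point.
Start: joints at [-80.111, 30.733, -0.252, 88.115, 0.149, 61.152, -4.079], TCP at [153.744, 631.548, 246.716] pointing down, gripper open.
Joint ranges: [-154.64, 154.64], [-21.42, 123.67], [-72.66, 72.17], [13.99, 137.28], [-74.86, 254.86], [10.95, 109.41], [-158.01, 158.01]. Speed limits (degrees/s): [136.94, 136.94, 180, 180, 180, 180, 180].

INTERFACE

Orientations are given as a 3x3 rotation matrix whose columns are the frame's x, y, z axes.
In Python, from cell import arm, vision, close_job gives the robot as it stands.
- The arm moves only by the tool drive_tool, never from a script. Its argument "series" is one flat list of numbers, 4 for each row, row after row: the shift along the world's x, y, z in m, then the turn about the world's z in units of 5 degrees (1.0 is 5 degrees). In form: [tx, ty, tz, roll, tx, ty, tz, roll, ...]. A call has 1 to 5 rows; each row is the pose to reach, as a shift and turn from the pose measured when the call began; what a row does not reach only later rows make up. A row lasts 1/8 s, in which the tool goes at most 62.5 mm and 10.7 degrees, less where a joint would pass 70% of its speed; a pose out of reach is approached as far as the arm can. A call with a gripper value outside its range is refused whole. "grip" is the closure, from -1 (fully open) to 1 (shut), set as the call begins (left out, the last holds). The fingers move at their own pace and stop on an object; "newtons" is the grip in N (left out, the last holds). Time passes only in rows, so rows that repeat a pose let the fingers close. It gives the time, the measured TCP pose, the force and the opening at its end, in the units of the state.
- arm.get_state(): the state, without advancing time (a new reading comes with each control period).
- vision.grab_frame(name): name is "scene" or "top" or "wrist"; returns a dict with "frame" (420x560x3 uint8, blue, green, red), "mtx" (3x3 intrinsics, pixels), "xyz" and "attitude" of the camera in the world. Camera axes: x right, y down, z forward; pixel columns grow to the right and rows downward; lengths in mm; the calibration is good to about 2 mm. A picture is of the moment at which its call begins. There is no depth.
- close_job(): hands the job in, once; it reports no verdict.
The state is a dict: "time_s": time; "joint_positions": joint angles; "qd": joint speeds; "joint_torque": joint torques, N m; "tcp_pos": TCP position; "eef_rot": TCP orientation; "contact_force": force on the tool from outside, world axes, zero at the start; "wrist_torque": the same for the moment, N m; "finger_gap": finger opening in mm.
Only numpy, scipy, OpenCV 4.12 (cv2) and the standard library are available. Lean on these libraries where they do the work, as an engineer would, in place of code of your own. Each camera call takes 0.05 s, during which the arm holds its last target.

TASK

The blue tube rack sits loose in the shaker cradle. Take the orange wedge out of its parking block, start it upright, thin end down and flat side to the rack, in the slot between the end of the rack and the sloping cheek, and tap or press it down gently, feeling the resistance, until it locks the rack tight against the far stop; do not overdrive it, or the rack cracks. Let go and leave the rack sitting flat, and do not disturb the timer or the red-capped vial.

Things in the scene. Friction and masses are not known exactly. Their poses are not given: they have to be found in the camera images.
- wedge: Orange wedge, 90 g, 100 mm tall, upright in its block. Origin: middle of the thin lower edge (tip), z up, x along its width. Blade z 0 to 62 mm, x -18 to 18; flat face y = -2; sloping face from y = 2 at the tip to 15 at z = 62 (1 in 5). Head above: x -15 to 15, y -5 to 11, z 62 to 100 mm; grasp it across x (30 mm).
- wedge_head (a point): Centre of the flat top of the wedge's head, at (0, 3, 100) mm in the wedge frame: the place to tap or press down. Two or three slow presses of 12 to 18 N lock it (clamping force over 10 N); it sinks only about 1 mm during them. Far harder presses, or levering it sideways, overload the rack (35 N).
- holder: Grey parking block, fixed, foot 80 x 64 mm, 38 mm tall; the floor of its tapered pocket is 8 mm above the table. Origin: at table height under the middle of the pocket, where the wedge's tip stands; at the start the wedge's axes are parallel to the block's. The wedge lifts straight up out of it (0.3 mm play).
- cradle: Fixed aluminium plate 100 x 236 x 10 mm (y -100 to 136), origin in its underside, z up. The rack stands on it (z = 10), long axis along y, between side rails, 1.5 mm play each side. Grey end stop: face at y = -69, top z = 60. Cheek at the +y end: 64 mm wide in x, top z = 70, steel face leaning away from the rack at 1 in 5, to match the wedge. Wedge axes go parallel to the cradle's (x to x).
- slot (a point): Nominal middle of the slot's mouth, (0, 76, 70) mm in the cradle frame; a tip on this line clears rack and cheek. The cheek was clamped by hand and its place varies by 3 mm from run to run, unmeasured: the mouth is 10 to 13 mm wide with the rack at its stop, narrowing downward; the wedge first jams with its tip 10 to 30 mm above the plate's top and sinks about 1 mm more until tight.
- rack: Blue plastic tube rack with coloured caps, loose, about 350 g, 69 mm (x) x 138 mm (y) x 85 mm to the caps; end plates 62 mm high and 68 mm wide. Origin: centre of its underside. It starts in the cradle with up to 1 mm of play to the stop. Between it and the parking block stand a centrifuge with its lid open and a bottle: carry the wedge with its tip over 250 mm high.
- timer: White bench timer, 60 x 62 x 28 mm, loose bystander; origin at the centre of its underside.
- vial_red: Small vial with a red cap, 21 mm across, 50 mm tall, standing loose, bystander; origin at the centre of its underside.

How it is judged (in metres and radians):
On the way, in this order (a step that is already met when the one before it is completed fails the run):
1. the wedge is lifted out of its parking block (z of wedge in the frame of holder above 0.045 m).
2. the wedge's tip stands in the slot, between rack and cheek (z of wedge in the frame of cradle below 0.06 m and x of wedge in the frame of cradle between -0.018 and 0.018 m and y of wedge in the frame of cradle between 0.066 and 0.085 m and angle between wedge's own z axis and vertical below 0.15 rad).
3. the wedge is tight: it presses on the rack's end with more than 10 N (all of step 2 and contact force between wedge and rack above 10 N), for 0.2 s.
At the end, for the whole second after the job is handed in: The wedge stands in the slot upright (0.15 rad), tip 10 mm or more below the cheek's top and within 18 mm of the middle, pressing on the rack with over 10 N (never over 35 N); the rack is flat (4 mm, 0.04 rad) and within 1 mm of the far stop; all at rest (all of step 3 and linear speed of wedge below 0.01 m/s and angle between rack's own z axis and vertical below 0.04 rad and z of rack in the frame of cradle below 0.014 m and y of rack in the frame of cradle below 0.001 m); the robot touches nothing.
It fails at once if the wedge is overdriven: it presses on the rack with more than 35 N (contact force between wedge and rack above 35 N).
It fails at once if the timer or the vial is disturbed (moved by more than 20 mm or the vial knocked over) (distance of any of timer, vial_red from where it was at the start of the episode above 0.02 m or angle between vial_red's own z axis and vertical above 0.3 rad).
It also fails if it takes over 53 s, if anything falls off the work surface, if the arm or the gripper's body presses on something with over 40 N, if the wrist force passes 120 N, or if a joint passes its speed limit or range.

## Working session

There is one attempt and no reset: what is moved stays moved. The work goes in short steps, Python scripts to look and compute and a tool call to move; the robot and the scene stay as the last step left them, time stands still between calls to the robot, and variables do not carry over. Pictures are saved under pics/ and viewed, and the job is handed in when it is done.

Besides the shell and the picture viewer there is one more tool, called after "Request:" as name(argument=value, ...) on one line, values as JSON. drive_tool: Moves the arm, as the interface text tells. Its arguments: {"type":"object","properties":{"series":{"type":"array","items":{"type":"number"}},"grip":{"type":"number"},"newtons":{"type":"number"}},"required":["series"]}

```bash
ls; mkdir -p pics; python3 - <<'E'
from cell import arm, vision
import cv2
s=arm.get_state();print(s)
for n in("scene","top","wrist"):
    d=vision.grab_frame(n);cv2.imwrite(f"pics/{n}0.png",d["frame"]);print(n,d["mtx"],d["xyz"],d["attitude"])
E
```

```text
pics
{'time_s': 0.0, 'joint_positions': array([-80.11348041,  30.77818157,  -0.25394159,  88.16923701,
         0.15018132,  61.15020814,  -4.07704841]), 'qd': array([-0.07701542,  0.01078009,  0.03748887, -0.02680158,  0.02292553,
        0.08503433,  0.04319027]), 'joint_torque': array([-4.12814802e-05, -5.70962727e+01,  9.91203524e-01, -2.51604670e+01,
       -5.61199395e-02,  1.79364311e-02,  1.68070583e-04]), 'tcp_pos': array([153.60511403, 630.98967755, 245.84131922]), 'eef_rot': array([[-2.57723500e-04,  2.36375077e-01,  9.71661853e-01],
       [-1.67869271e-03,  9.71660414e-01, -2.36375172e-01],
       [-9.99998558e-01, -1.69204110e-03,  1.46381395e-04]]), 'contact_force': array([ 0.13692832,  1.28570627, -0.21466164]), 'wrist_torque': array([-0.03129708,  0.00851445,  0.02098327]), 'finger_gap': 88.02172199930455}
scene [[403.3613349    0.         283.38601312]
 [  0.         403.3613349  209.94171078]
 [  0.           0.           1.        ]] [ 148.9147433  -695.09940462  668.24754592] [[ 0.89549427 -0.26905107  0.35454412]
 [-0.44452332 -0.58024646  0.68243173]
 [ 0.02211398 -0.76871683 -0.63920686]]
top [[500.21489047   0.         277.1047739 ]
 [  0.         500.21489047 203.42816039]
 [  0.           0.           1.        ]] [ 329.16505788  -55.37585468 1271.03082942] [[-0.01812489 -0.99291201  0.11746157]
 [-0.9998097   0.01884658  0.00503616]
 [-0.00721421 -0.11734793 -0.99306466]]
wrist [[348.51982693   0.         282.21741859]
 [  0.         348.51982693 207.80537011]
 [  0.           0.           1.        ]] [ 75.58053518 651.20475557 383.97628002] [[ 0.23685901  0.92312984  0.30286813]
 [ 0.97154336 -0.22468805 -0.07495856]
 [-0.00114563  0.31200413 -0.95008006]]
```

View pics/scene0.png

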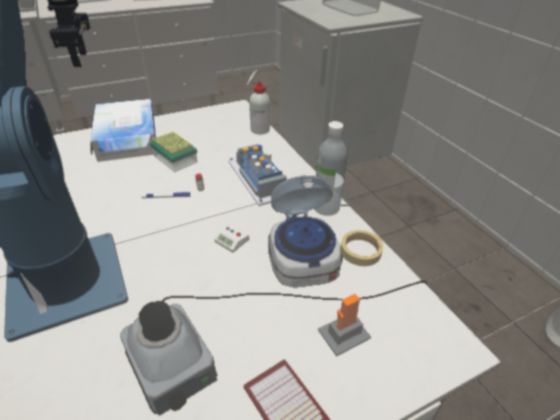

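View pics/top0.png

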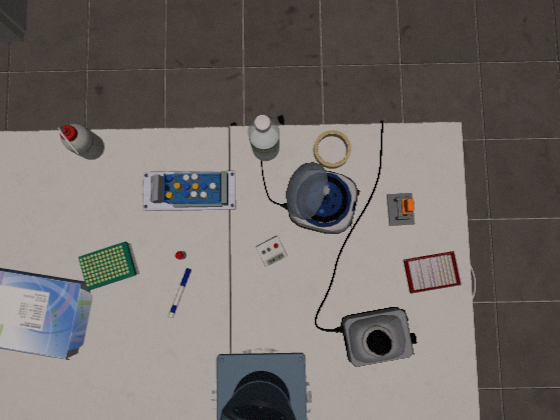

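View pics/wrist0.png

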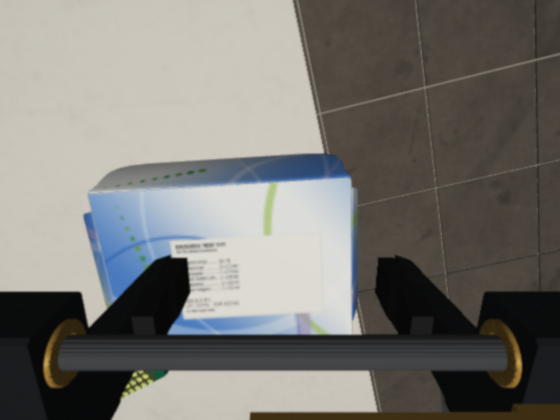

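The top view shows the cradle near (189,190), the holder near (402,209), the timer at (271,250) and the red vial at (180,255). I'll enlarge these.

```bash
python3 - <<'E'
import cv2
a=cv2.imread("pics/top0.png")
c=cv2.resize(a[160:220,135:245],None,fx=7,fy=7,interpolation=cv2.INTER_CUBIC);cv2.imwrite("pics/cr.png",c)
c=cv2.resize(a[180:240,375:435],None,fx=9,fy=9,interpolation=cv2.INTER_CUBIC);cv2.imwrite("pics/ho.png",c)
a=cv2.imread("pics/scene0.png")
c=cv2.resize(a[280:360,305:385],None,fx=7,fy=7,interpolation=cv2.INTER_CUBIC);cv2.imwrite("pics/hos.png",c)
E
```

```text
(no output)
```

View pics/cr.png

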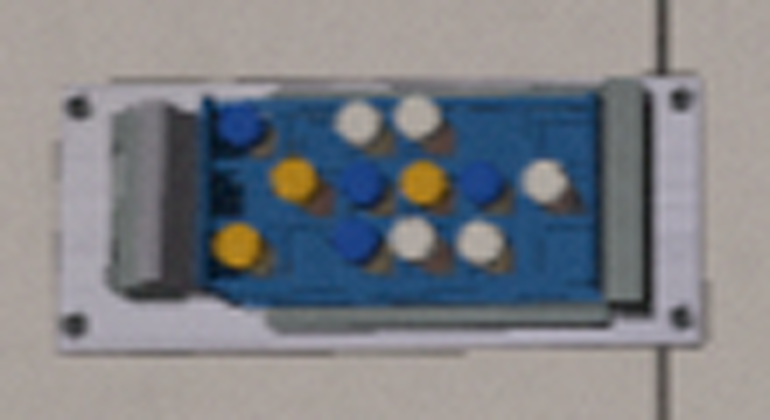

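View pics/ho.png

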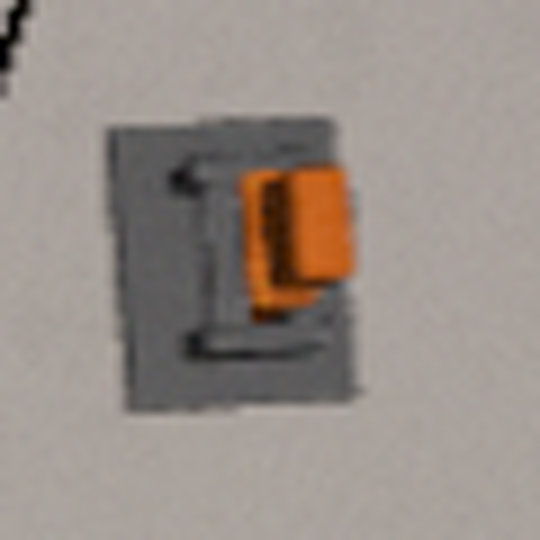

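View pics/hos.png

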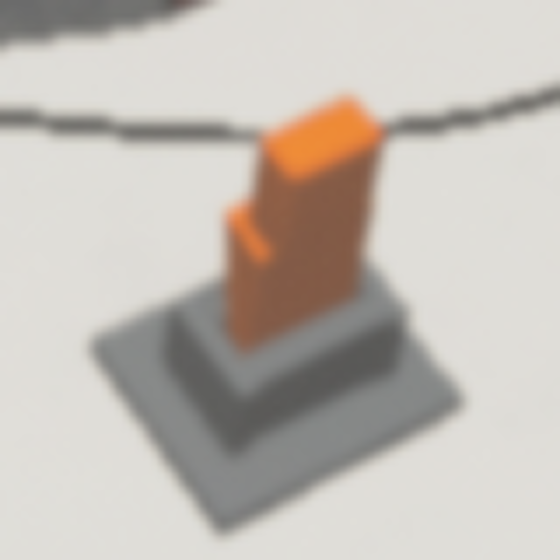

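```bash
cat > h.py <<'E'
import numpy as np, cv2
def ray(d,u,v):
    K=np.array(d["mtx"]);R=np.array(d["attitude"]);return np.array(d["xyz"]),R@np.linalg.inv(K)@[u,v,1]
def at(d,u,v,z):
    o,r=ray(d,u,v);return (o+r*(z-o[2])/r[2])
def proj(d,P):
    p=np.array(d["attitude"]).T@(np.array(P,float)-d["xyz"]);q=np.array(d["mtx"])@p;return q[:2]/q[2]
def fit2(model,pts):
    m=np.array(model,float);p=np.array(pts)[:,:2];mc=m.mean(0);pc=p.mean(0)
    H=(m-mc).T@(p-pc);th=np.arctan2(H[0,1]-H[1,0],H[0,0]+H[1,1])
    R=np.array([[np.cos(th),-np.sin(th)],[np.sin(th),np.cos(th)]]);t=pc-R@mc
    return t,np.degrees(th),np.linalg.norm(p-(m@R.T+t),axis=1)
E
python3 - <<'E'
from cell import vision
from h import *
d=vision.grab_frame("top")
T=lambda L,f,x,y,z:[at(d,x+u/f-.4,y+v/f-.4,z) for u,v in L]
# foot corners, image TL=(+x,+y)
f=T([(108,130),(335,117),(355,402),(127,410)],9,375,180,6); 
print("foot",np.round(f,1).tolist(),fit2([(40,32),(40,-32),(-40,-32),(-40,32)],f))
h=T([(290,170),(347,168),(355,275),(297,285)],9,375,180,108)
print("head",np.round(h,1).tolist(),fit2([(15,11),(15,-5),(-15,-5),(-15,11)],h))
c=T([(62,88),(702,75),(707,343),(57,350)],7,135,160,10)
print("plate",np.round(c,1).tolist(),fit2([(50,136),(50,-100),(-50,-100),(-50,136)],c))
st=T([(600,80),(612,300)],7,135,160,60);print("stop face y-69",np.round(st,1).tolist())
print("timer",at(d,271,250,28),"vial",at(d,180,255,50),"bottle top",at(d,263,122,200))
E
```

```text
foot [[497.6, -328.4, 6.0], [500.1, -392.7, 6.0], [419.2, -394.3, 6.0], [418.1, -330.2, 6.0]] (array([ 458.72456193, -361.39568286]), np.float64(1.3678456230969576), array([0.38270867, 0.63912137, 0.34360987, 0.18600429]))
head [[472.6, -353.1, 108.0], [472.8, -367.9, 108.0], [444.9, -368.6, 108.0], [442.5, -353.5, 108.0]] (array([ 458.31309795, -363.79272423]), np.float64(1.8510022947294276), array([0.8875275 , 0.71717592, 1.53254164, 0.46596733]))
plate [[565.5, 292.0, 10.0], [565.7, 57.5, 10.0], [467.1, 56.5, 10.0], [469.0, 292.5, 10.0]] (array([516.78162946, 156.64225417]), np.float64(-0.14939281128929244), array([1.75979033, 1.30166691, 0.63343764, 1.89842511]))
stop face y-69 [[555.3, 88.9, 60.0], [477.3, 85.1, 60.0]]
timer [360.41599162 -31.85895056  28.        ] vial [351.80505772 189.21455111  50.        ] bottle top [636.70099192 -22.20277866 200.        ]
```

Request:
drive_tool(series=[0.03,-0.03,0.04,-2,0.065,-0.07,0.07,-4,0.1,-0.115,0.1,-6,0.14,-0.16,0.12,-8,0.18,-0.205,0.134,-10], grip=-1)

```text
time_s: 0.82
tcp_pos: [333.4, 426.4, 380.8]
eef_rot: [[-0.0, 0.899, 0.439], [0.001, 0.439, -0.899], [-1.0, -0.0, -0.001]]
contact_force: [0.7, 0.7, 0.3]
finger_gap: 87.8
```

Request:
drive_tool(series=[0.03,-0.05,0,-1,0.06,-0.1,0,-2,0.085,-0.155,0,-3,0.105,-0.21,0,-4,0.12,-0.27,0,-5])

```text
time_s: 1.45
tcp_pos: [453.8, 154.6, 380.8]
eef_rot: [[0.0, 1.0, 0.015], [0.001, 0.015, -1.0], [-1.0, 0.0, -0.001]]
contact_force: [0.8, -0.1, -0.4]
finger_gap: 88.3
```

Request:
drive_tool(series=[0.01,-0.06,0,0,0.02,-0.12,0,0,0.025,-0.18,0,0,0.03,-0.24,0,0,0.03,-0.3,0,0])

```text
time_s: 2.08
tcp_pos: [483.7, -147.1, 380.9]
eef_rot: [[0.001, 1.0, 0.016], [0.001, 0.016, -1.0], [-1.0, 0.001, -0.001]]
contact_force: [1.0, 0.6, -0.1]
finger_gap: 88.4
```

Request:
drive_tool(series=[0,-0.06,0,0,-0.01,-0.12,0,0,-0.015,-0.17,-0.02,0,-0.02,-0.2,-0.06,0])

```text
time_s: 2.58
tcp_pos: [463.5, -350.4, 321.4]
eef_rot: [[0.004, 1.0, 0.014], [-0.001, 0.014, -1.0], [-1.0, 0.004, 0.001]]
contact_force: [0.9, 0.5, 0.2]
finger_gap: 88.2
```

Request:
drive_tool(series=[-0.005,-0.01,-0.05,0,-0.005,-0.01,-0.09,0,-0.005,-0.01,-0.09,0])

```text
time_s: 2.95
tcp_pos: [457.0, -359.1, 228.9]
eef_rot: [[-0.002, 1.0, 0.013], [0.002, 0.013, -1.0], [-1.0, -0.001, -0.002]]
contact_force: [-0.2, -0.1, -0.1]
finger_gap: 88.1
```

```bash
python3 - <<'E'
from cell import arm, vision
import cv2,pickle
d=vision.grab_frame("wrist");pickle.dump(d,open("w1.pkl","wb"))
cv2.imwrite("pics/w1.png",d["frame"]);print(arm.get_state()["tcp_pos"],d["xyz"])
d=vision.grab_frame("top");cv2.imwrite("pics/t1.png",d["frame"])
E
```

```text
[ 458.21492248 -360.06055208  231.11299661] [ 456.77056323 -277.50802551  367.06576244]
```

View pics/w1.png

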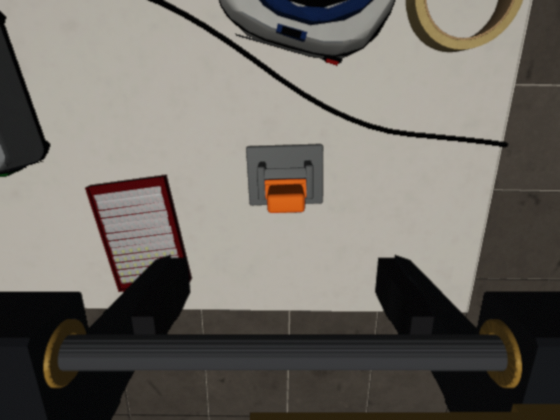

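```bash
python3 - <<'E'
import cv2
a=cv2.imread("pics/w1.png")
cv2.imwrite("pics/w1c.png",cv2.resize(a[135:220,240:330],None,fx=8,fy=8,interpolation=cv2.INTER_CUBIC))
E
```

```text
(no output)
```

View pics/w1c.png

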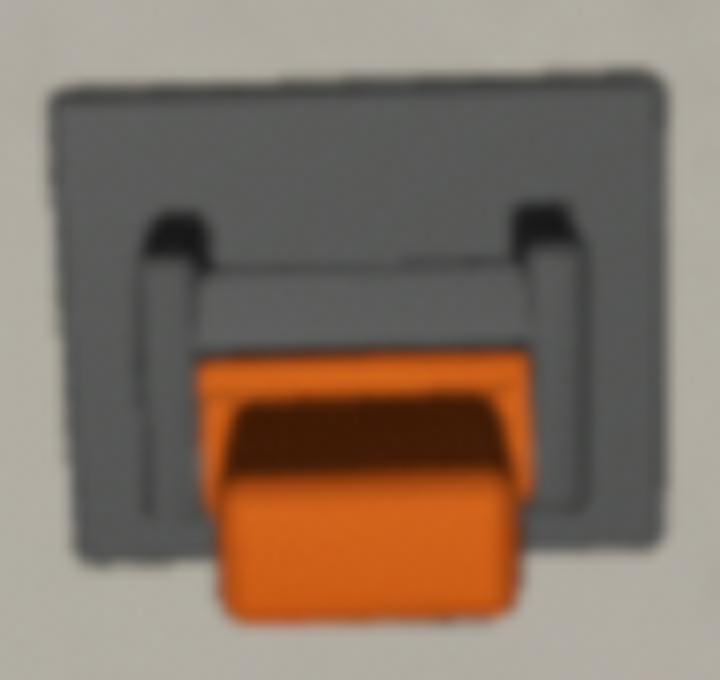

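```bash
python3 - <<'E'
import pickle
from h import *
d=pickle.load(open("w1.pkl","rb"))
T=lambda L,z:[at(d,240+u/8-.44,135+v/8-.44,z) for u,v in L]
h=T([(222,476),(519,466),(520,615),(222,624)],108);print(np.round(h,1).tolist(),fit2([(-15,11),(15,11),(15,-5),(-15,-5)],h))
f=T([(50,92),(667,75),(662,548),(78,563)],6);print(np.round(f,1).tolist(),fit2([(-40,32),(40,32),(40,-32),(-40,-32)],f))
E
```

```text
[[446.0, -350.8, 108.0], [474.6, -349.4, 108.0], [475.2, -364.5, 108.0], [446.0, -365.9, 108.0]] (array([ 460.56140883, -360.64685447]), np.float64(2.32188291114157), array([1.00070948, 0.61593577, 0.74082072, 0.43744154]))
[[419.6, -328.6, 6.0], [498.9, -325.4, 6.0], [501.4, -389.0, 6.0], [422.2, -392.2, 6.0]] (array([ 460.52916962, -358.77182653]), np.float64(2.279258694347023), array([0.37474505, 0.32687811, 0.42432424, 0.38856645]))
```

Request:
drive_tool(series=[0.0015,0.001,-0.05,0.3,0.0015,0.001,-0.1,0.3,0.0015,0.001,-0.13,0.3,0.0015,0.001,-0.147,0.3,0.0015,0.001,-0.147,0.3])

```text
time_s: 3.68
tcp_pos: [461.2, -359.9, 86.2]
eef_rot: [[0.005, 0.999, 0.04], [-0.002, 0.04, -0.999], [-1.0, 0.005, 0.002]]
contact_force: [-0.1, -0.6, 0.8]
finger_gap: 88.2
```

```bash
python3 - <<'E'
from cell import arm, vision
import cv2
s=arm.get_state();print(s["tcp_pos"],s["contact_force"])
for n in("wrist","scene"):
    d=vision.grab_frame(n);cv2.imwrite(f"pics/{n}2.png",d["frame"] if n=="wrist" else cv2.resize(d["frame"][220:370,270:430],None,fx=5,fy=4.0))
E
```

```text
[ 461.19246595 -359.94332974   86.15460768] [-0.09172681 -0.56667228  0.81069454]
```

View pics/wrist2.png

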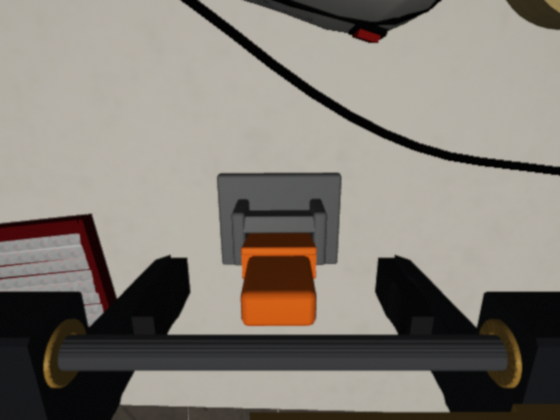

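View pics/scene2.png

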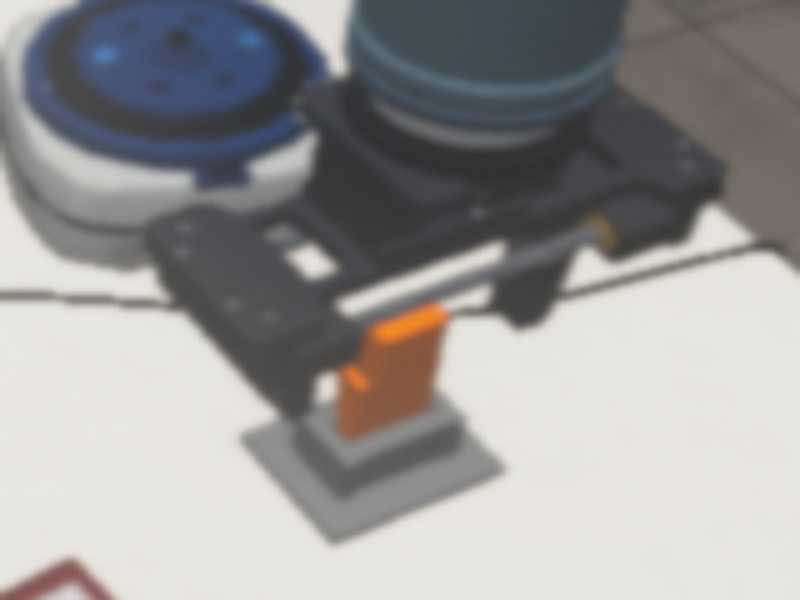

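Request:
drive_tool(series=[-0.001,0.001,-0.003,0,-0.001,0.001,-0.003,0,-0.001,0.001,-0.003,0,-0.001,0.001,-0.003,0,-0.001,0.001,-0.003,0], grip=1, newtons=25)

```text
time_s: 4.4
tcp_pos: [460.5, -359.6, 84.2]
eef_rot: [[0.006, 0.999, 0.04], [-0.003, 0.04, -0.999], [-1.0, 0.006, 0.004]]
contact_force: [-1.0, 0.5, -0.7]
finger_gap: 40.5
```

Request:
drive_tool(series=[0,0,0,0,0,0,0,0])

```text
time_s: 4.65
tcp_pos: [460.2, -359.6, 84.2]
eef_rot: [[0.006, 0.999, 0.04], [-0.003, 0.04, -0.999], [-1.0, 0.006, 0.003]]
contact_force: [-1.5, 0.6, 2.4]
finger_gap: 29.8
```

Request:
drive_tool(series=[0,0,0,0,0,0,0.01,0,0,0,0.025,0,0,0,0.045,0,0,0,0.07,0])

```text
time_s: 5.28
tcp_pos: [460.2, -359.6, 155.9]
eef_rot: [[0.006, 0.999, 0.04], [-0.003, 0.04, -0.999], [-1.0, 0.006, 0.004]]
contact_force: [-0.4, -0.4, -0.7]
finger_gap: 29.7
```

Request:
drive_tool(series=[0,0,0.05,0,0,0,0.11,0,0,0,0.17,0,0,0,0.22,0,0,0,0.25,0])

```text
time_s: 5.9
tcp_pos: [459.9, -360.3, 410.2]
eef_rot: [[0.01, 0.999, 0.039], [-0.005, 0.039, -0.999], [-1.0, 0.01, 0.006]]
contact_force: [0.7, -0.9, -0.7]
finger_gap: 29.8
```

```bash
python3 - <<'E'
from cell import arm, vision
import cv2
s=arm.get_state();print(s["tcp_pos"],s["contact_force"],s["finger_gap"],s["eef_rot"])
d=vision.grab_frame("wrist");cv2.imwrite("pics/w3.png",d["frame"])
d=vision.grab_frame("scene");cv2.imwrite("pics/s3.png",d["frame"])
E
```

```text
[ 459.93036296 -360.33592261  410.15824495] [ 0.67936402 -0.88094839 -0.71904861] 29.750536104000613 [[ 0.01027106  0.99919058  0.03889322]
 [-0.00523403  0.03894846 -0.99922751]
 [-0.99993355  0.01005956  0.00562984]]
```

View pics/w3.png

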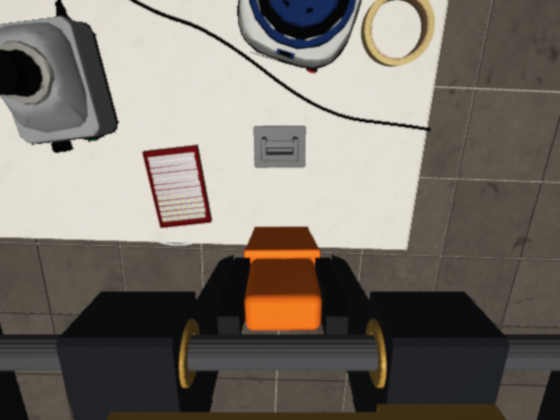

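View pics/s3.png

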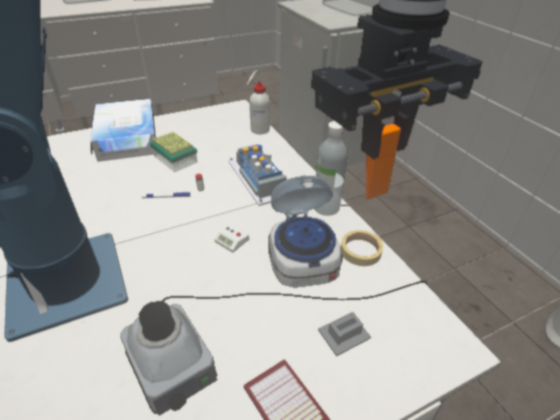

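Request:
drive_tool(series=[0.005,0.03,0,0,0.01,0.08,0,-0.2,0.015,0.13,0,-0.45,0.02,0.185,0,-0.45,0.03,0.24,0,-0.45])

```text
time_s: 6.62
tcp_pos: [489.6, -119.5, 410.0]
eef_rot: [[0.012, 1.0, -0.001], [-0.007, -0.001, -1.0], [-1.0, 0.012, 0.007]]
contact_force: [1.7, -0.8, -1.1]
finger_gap: 29.9
```

Request:
drive_tool(series=[0.01,0.055,0,0,0.015,0.11,0,0,0.02,0.16,0,0,0.025,0.21,0,0,0.027,0.25,0,0])

```text
time_s: 7.25
tcp_pos: [515.8, 132.5, 409.2]
eef_rot: [[0.01, 1.0, 0.0], [-0.007, 0.0, -1.0], [-1.0, 0.01, 0.007]]
contact_force: [-0.5, -0.9, -1.6]
finger_gap: 30.0
```

Request:
drive_tool(series=[0,0.005,-0.05,0,0,0.01,-0.1,0,0,0.015,-0.15,0,0,0.018,-0.19,0,0,0.018,-0.19,0])

```text
time_s: 7.88
tcp_pos: [513.0, 149.7, 216.5]
eef_rot: [[0.004, 1.0, 0.0], [-0.01, 0.0, -1.0], [-1.0, 0.004, 0.01]]
contact_force: [0.9, 0.8, -0.3]
finger_gap: 29.7
```

```bash
python3 - <<'E'
from cell import arm, vision
import cv2,pickle
d=vision.grab_frame("wrist");pickle.dump(d,open("w4.pkl","wb"))
print(arm.get_state()["tcp_pos"],d["xyz"])
cv2.imwrite("pics/w4.png",d["frame"])
E
```

```text
[514.86686335 149.87702865 218.73254435] [513.12919364 232.88867224 353.74535008]
```

View pics/w4.png

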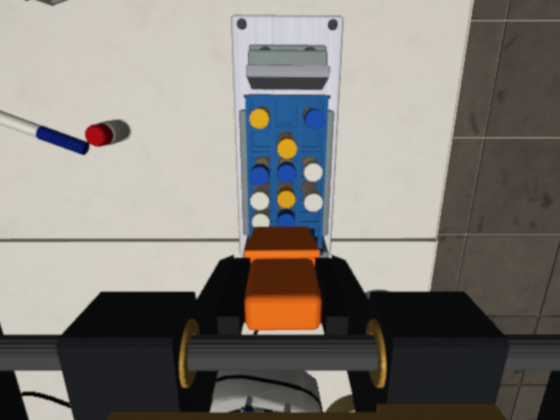

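```bash
python3 - <<'E'
import cv2
a=cv2.imread("pics/w4.png")
cv2.imwrite("pics/w4c.png",cv2.resize(a[10:110,225:350],None,fx=6,fy=6,interpolation=cv2.INTER_CUBIC))
cv2.imwrite("pics/w4d.png",cv2.resize(a[215:335,210:350],None,fx=5,fy=5,interpolation=cv2.INTER_CUBIC))
E
```

```text
(no output)
```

View pics/w4c.png

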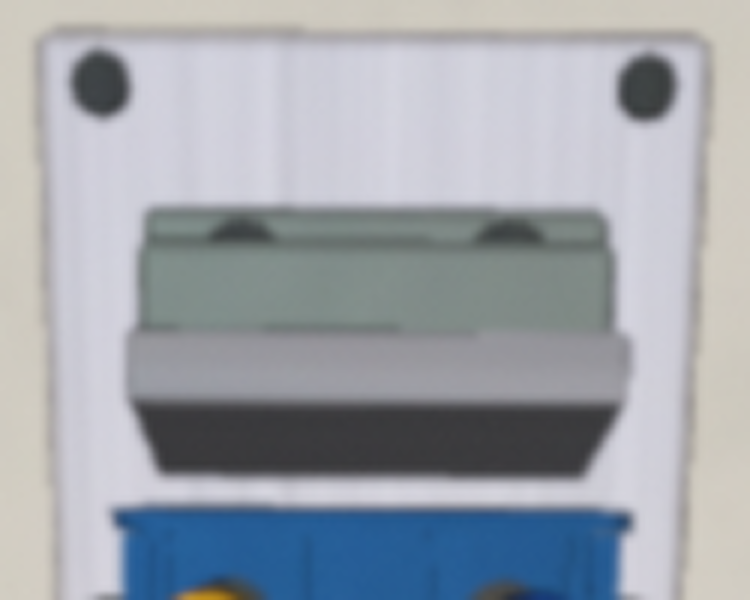

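View pics/w4d.png

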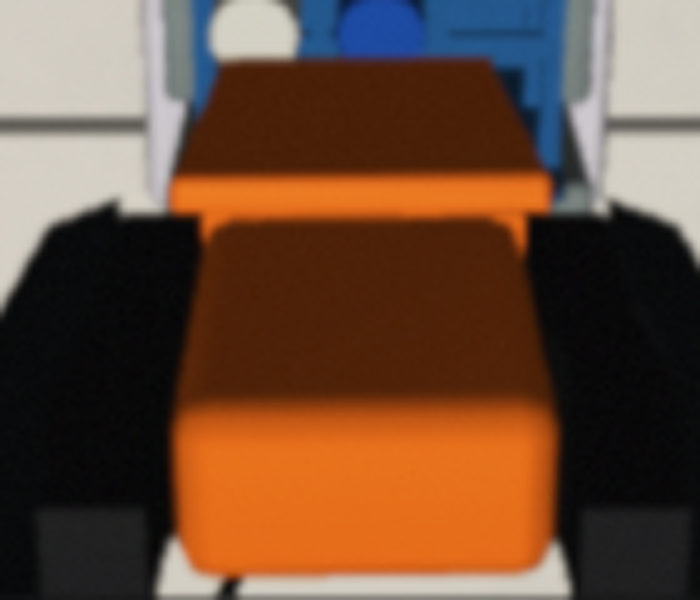

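```bash
python3 - <<'E'
import pickle
from h import *
d=pickle.load(open("w4.pkl","rb"))
T=lambda L,z:np.round([at(d,225+u/6-.4,10+v/6-.4,z) for u,v in L],1).tolist()
W=lambda L,z:np.round([at(d,210+u/5-.4,215+v/5-.4,z) for u,v in L],1).tolist()
print("cheek lip",T([(133,403),(622,403)],70))
print("cheek bottom",T([(160,473),(585,475)],10), T([(160,473),(585,475)],18))
print("rack end",T([(113,513),(632,516)],72),T([(120,528),(625,530)],72))
p=T([(40,35),(710,40)],10);print("plate",p)
print("holes",T([(101,83),(647,87)],10))
print("tip edge",W([(228,60),(490,60)],142.7))
print("ledge y15 z62",W([(170,175),(551,175)],204.7))
print("head top",W([(175,403),(555,403),(210,572),(550,572)],242.7))
E
```

```text
cheek lip [[487.4, 242.3, 70.0], [549.5, 242.3, 70.0]]
cheek bottom [[485.8, 234.1, 10.0], [551.9, 233.8, 10.0]] [[486.4, 234.1, 18.0], [551.0, 233.8, 18.0]]
rack end [[484.6, 229.1, 72.0], [551.1, 228.7, 72.0]] [[485.4, 227.2, 72.0], [550.3, 227.0, 72.0]]
plate [[470.0, 294.7, 10.0], [568.0, 294.1, 10.0]]
holes [[478.7, 288.4, 10.0], [559.1, 287.9, 10.0]]
tip edge [[496.5, 148.6, 142.7], [530.6, 148.5, 142.7]]
ledge y15 z62 [[495.6, 161.7, 204.7], [531.5, 161.6, 204.7]]
head top [[499.8, 161.4, 242.7], [527.7, 161.3, 242.7], [501.9, 146.6, 242.7], [527.9, 146.5, 242.7]]
```

Request:
drive_tool(series=[0.004,0.04,0,0,0.005,0.087,0,0,0.005,0.087,0,0,0.005,0.087,-0.03,0,0.005,0.087,-0.055,0])

```text
time_s: 8.55
tcp_pos: [521.0, 236.2, 165.1]
eef_rot: [[0.01, 1.0, -0.001], [-0.007, -0.001, -1.0], [-1.0, 0.01, 0.007]]
contact_force: [-0.3, 0.2, -0.7]
finger_gap: 29.9
```

Request:
drive_tool(series=[0,0,-0.001,0])

```text
time_s: 8.68
tcp_pos: [520.8, 235.0, 164.3]
eef_rot: [[0.01, 1.0, -0.002], [-0.008, -0.002, -1.0], [-1.0, 0.01, 0.008]]
contact_force: [-0.1, -0.8, -0.3]
finger_gap: 29.7
```

```bash
cat > snap.py <<'E'
import sys,pickle,cv2
from cell import arm, vision
n=sys.argv[1]
s=arm.get_state();print(s["time_s"],s["tcp_pos"],s["contact_force"],s["finger_gap"],s["eef_rot"][:,0])
R={}
for c in sys.argv[2:]:
    d=vision.grab_frame(c);R[c]=d;a=d["frame"]
    if c=="top":a=cv2.resize(a[160:220,135:245],None,fx=7,fy=7,interpolation=cv2.INTER_CUBIC)
    if c=="scene":a=cv2.resize(a[100:220,200:330],None,fx=5,fy=5,interpolation=cv2.INTER_CUBIC)
    cv2.imwrite(f"pics/{c}{n}.png",a)
pickle.dump(R,open(f"d{n}.pkl","wb"))
E
python3 snap.py 5 wrist scene top
```

```text
8.675 [520.76053306 235.00657966 164.30656619] [-0.14875381 -0.7941727  -0.253817  ] 29.747484303008523 [ 0.00953694 -0.00842224 -0.99991905]
```

View pics/wrist5.png

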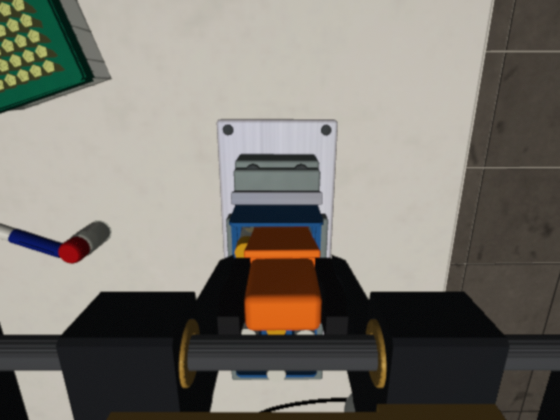

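View pics/scene5.png

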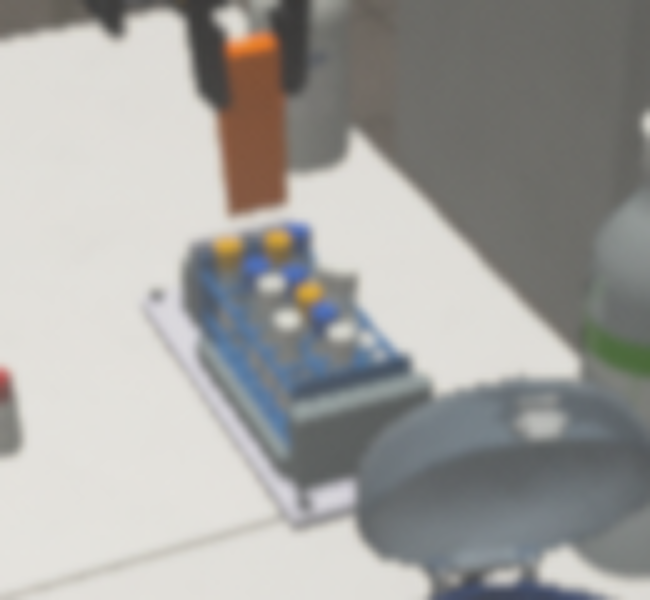

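```bash
python3 - <<'E'
import cv2
a=cv2.imread("pics/wrist5.png")
cv2.imwrite("pics/w5c.png",cv2.resize(a[115:270,210:345],None,fx=5,fy=5,interpolation=cv2.INTER_CUBIC))
E
```

```text
(no output)
```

View pics/w5c.png

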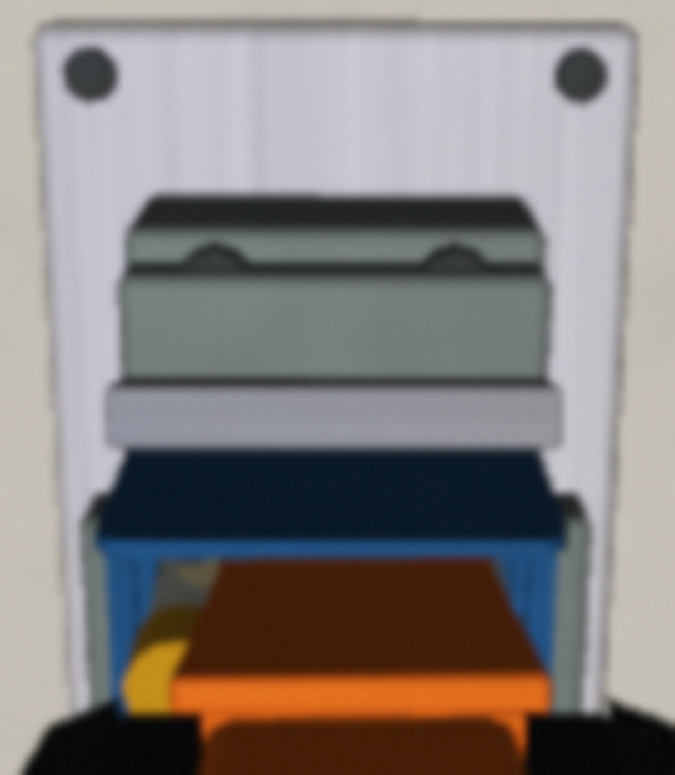

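View pics/top5.png

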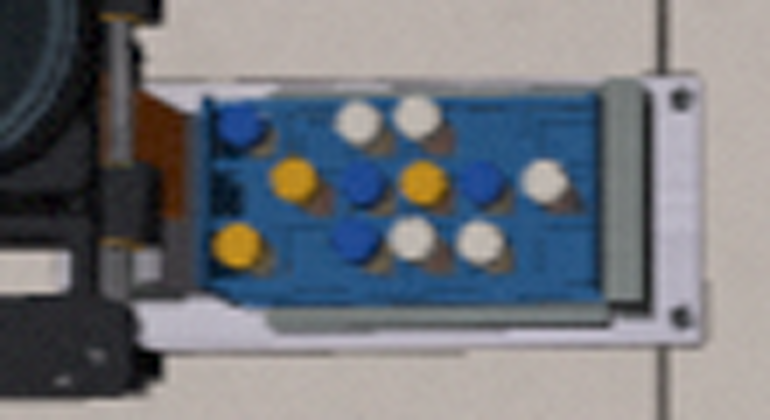

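```bash
python3 - <<'E'
import pickle
from h import *
d=pickle.load(open("d5.pkl","rb"))["wrist"]
T=lambda L,z:np.round([at(d,210+u/5-.4,115+v/5-.4,z) for u,v in L],1).tolist()
print("cheek lip",T([(108,446),(562,446)],70))
print("rack end",T([(98,538),(566,538)],72))
print("holes",T([(90,74),(581,75)],10))
zt=164.3-76
print("tip y=2",T([(222,560),(492,560)],zt),"ledge y15",T([(171,675),(551,675)],zt+62))
E
```

```text
cheek lip [[486.8, 243.1, 70.0], [550.3, 242.8, 70.0]]
rack end [[485.1, 230.2, 72.0], [551.0, 229.8, 72.0]]
holes [[478.4, 287.8, 10.0], [559.0, 287.4, 10.0]]
tip y=2 [[503.7, 233.2, 88.3], [539.2, 233.0, 88.3]] ledge y15 [[503.3, 246.1, 150.3], [539.6, 245.8, 150.3]]
```

Request:
drive_tool(series=[-0.003,0.002,0,0,-0.003,0.002,-0.006,0,-0.003,0.002,-0.012,0,-0.003,0.002,-0.018,0,-0.003,0.002,-0.024,0])

```text
time_s: 9.45
tcp_pos: [519.2, 237.8, 141.4]
eef_rot: [[0.013, 1.0, -0.002], [-0.006, -0.002, -1.0], [-1.0, 0.013, 0.006]]
contact_force: [-0.0, -0.7, -0.5]
finger_gap: 29.8
```

```bash
python3 snap.py 6 wrist; python3 - <<'E'
import cv2
a=cv2.imread("pics/wrist6.png")
cv2.imwrite("pics/w6c.png",cv2.resize(a[130:280,210:345],None,fx=5,fy=5,interpolation=cv2.INTER_CUBIC))
E
```

```text
9.45 [519.18769383 237.84576024 141.40951876] [-0.04783482 -0.72023483 -0.54787052] 29.79403162681467 [ 0.01268485 -0.00646965 -0.99989861]
```

View pics/w6c.png

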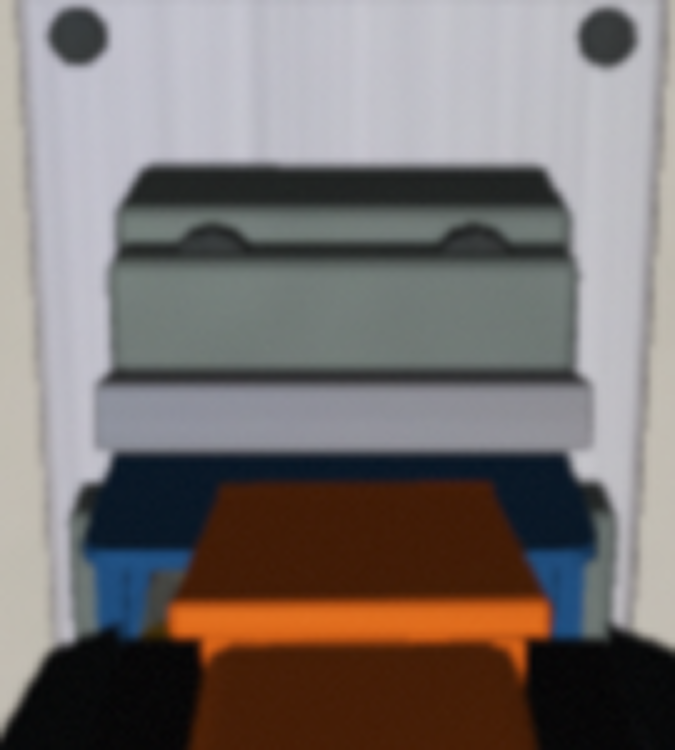

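```bash
python3 - <<'E'
import pickle
from h import *
d=pickle.load(open("d6.pkl","rb"))["wrist"]
T=lambda L,z:np.round([at(d,210+u/5-.4,130+v/5-.4,z) for u,v in L],1).tolist()
print("cheek lip",T([(97,450),(593,450)],70))
print("rack end",T([(86,548),(597,548)],72))
zt=141.4-76
print("tip y=2",T([(220,485),(494,485)],zt),"ledge y15",T([(171,602),(551,600)],zt+62))
E
```

```text
cheek lip [[486.9, 242.9, 70.0], [550.3, 242.5, 70.0]]
rack end [[485.1, 230.2, 72.0], [551.0, 229.7, 72.0]]
tip y=2 [[502.1, 236.2, 65.4], [538.1, 235.9, 65.4]] ledge y15 [[501.7, 248.7, 127.4], [538.1, 248.6, 127.4]]
```

Request:
drive_tool(series=[-0.001,-0.001,-0.005,0,-0.001,-0.0015,-0.01,0,-0.001,-0.0015,-0.015,0,-0.001,-0.0015,-0.019,0,-0.001,-0.0015,-0.022,0])

```text
time_s: 10.12
tcp_pos: [517.8, 236.2, 118.5]
eef_rot: [[0.012, 1.0, -0.002], [-0.007, -0.002, -1.0], [-1.0, 0.012, 0.007]]
contact_force: [-0.4, -0.6, -0.5]
finger_gap: 29.4
```

Request:
drive_tool(series=[0,0,-0.0015,0,0,0,-0.003,0])

```text
time_s: 10.38
tcp_pos: [517.8, 236.2, 115.4]
eef_rot: [[0.012, 1.0, -0.002], [-0.007, -0.002, -1.0], [-1.0, 0.012, 0.007]]
contact_force: [-0.4, 0.1, -0.9]
finger_gap: 29.6
```

Request:
drive_tool(series=[0,0,-0.0015,0,0,0,-0.003,0,0,0,-0.0045,0])

```text
time_s: 10.75
tcp_pos: [517.8, 236.2, 110.9]
eef_rot: [[0.012, 1.0, -0.002], [-0.007, -0.002, -1.0], [-1.0, 0.012, 0.007]]
contact_force: [0.1, 0.2, -1.0]
finger_gap: 29.8
```

Request:
drive_tool(series=[0,0,-0.0015,0,0,0,-0.003,0])

```text
time_s: 11.0
tcp_pos: [517.9, 235.9, 107.8]
eef_rot: [[0.012, 1.0, -0.002], [-0.007, -0.002, -1.0], [-1.0, 0.012, 0.007]]
contact_force: [-0.8, -1.1, 0.5]
finger_gap: 29.9
```

Request:
drive_tool(series=[0,-0.0002,-0.001,0,0,-0.0004,-0.002,0])

```text
time_s: 11.25
tcp_pos: [518.2, 235.5, 106.1]
eef_rot: [[0.012, 1.0, -0.002], [-0.007, -0.002, -1.0], [-1.0, 0.012, 0.007]]
contact_force: [-0.9, -0.8, 3.6]
finger_gap: 29.9
```

Request:
drive_tool(series=[0,-0.0002,-0.001,0])

```text
time_s: 11.38
tcp_pos: [518.4, 235.3, 105.2]
eef_rot: [[0.013, 1.0, -0.003], [-0.007, -0.003, -1.0], [-1.0, 0.013, 0.007]]
contact_force: [-1.0, -1.3, 2.4]
finger_gap: 29.5
```

Request:
drive_tool(series=[0,-0.0002,-0.001,0])

```text
time_s: 11.5
tcp_pos: [518.5, 235.1, 104.3]
eef_rot: [[0.013, 1.0, -0.003], [-0.007, -0.003, -1.0], [-1.0, 0.013, 0.007]]
contact_force: [-0.3, -0.1, 2.5]
finger_gap: 29.7
```

Request:
drive_tool(series=[0,-0.0002,-0.001,0])

```text
time_s: 11.62
tcp_pos: [518.7, 234.8, 103.4]
eef_rot: [[0.013, 1.0, -0.003], [-0.007, -0.003, -1.0], [-1.0, 0.013, 0.007]]
contact_force: [0.7, -1.2, 2.6]
finger_gap: 29.6
```

Request:
drive_tool(series=[0,-0.0002,-0.001,0])

```text
time_s: 11.75
tcp_pos: [518.9, 234.6, 102.6]
eef_rot: [[0.014, 1.0, -0.003], [-0.006, -0.003, -1.0], [-1.0, 0.014, 0.006]]
contact_force: [-1.6, -1.4, 8.0]
finger_gap: 29.9
```

Request:
drive_tool(series=[0,0,0,0,0,0,0,0,0,0,0,0], grip=-0.1)

```text
time_s: 12.12
tcp_pos: [518.7, 234.7, 102.3]
eef_rot: [[0.013, 1.0, -0.003], [-0.007, -0.003, -1.0], [-1.0, 0.013, 0.007]]
contact_force: [-0.0, -0.3, -0.3]
finger_gap: 48.6
```

```bash
python3 snap.py 7 wrist scene
```

```text
12.125 [518.66294486 234.72858177 102.3171553 ] [-0.02107053 -0.3035929  -0.32958474] 48.56678998277886 [ 0.01327558 -0.00653697 -0.99989051]
```

View pics/wrist7.png

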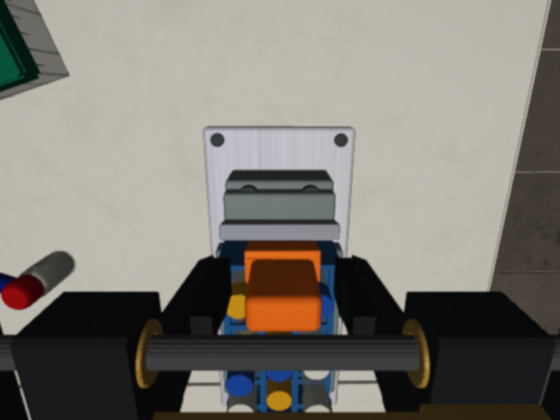

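View pics/scene7.png

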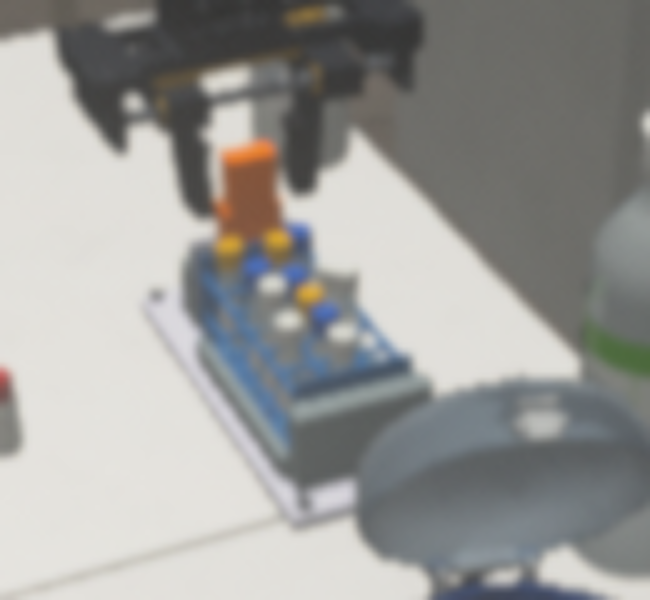

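Request:
drive_tool(series=[0,0,0.01,0,0,0,0.025,0,0,0,0.045,0,0,0,0.055,0,0,0,0.055,0])

```text
time_s: 12.85
tcp_pos: [519.3, 235.0, 158.5]
eef_rot: [[0.015, 1.0, -0.003], [-0.005, -0.003, -1.0], [-1.0, 0.015, 0.005]]
contact_force: [0.3, -0.1, -0.7]
finger_gap: 48.2
```

Request:
drive_tool(series=[0,0,0,0,0,0,0,0,0,0,0,0,0,0,0,0], grip=1)

```text
time_s: 13.35
tcp_pos: [519.2, 234.9, 158.3]
eef_rot: [[0.015, 1.0, -0.003], [-0.006, -0.003, -1.0], [-1.0, 0.015, 0.006]]
contact_force: [-0.3, 1.0, 0.5]
finger_gap: 10.2
```

```bash
python3 snap.py 8 wrist scene top
```

```text
13.35 [519.19352901 234.90647339 158.25848347] [-0.30609115  0.98279017  0.48332363] 10.231495441464933 [ 0.01474854 -0.0056094  -0.9998755 ]
```

View pics/wrist8.png

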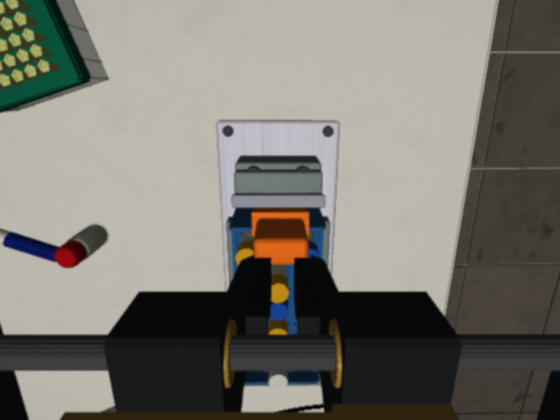

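View pics/scene8.png

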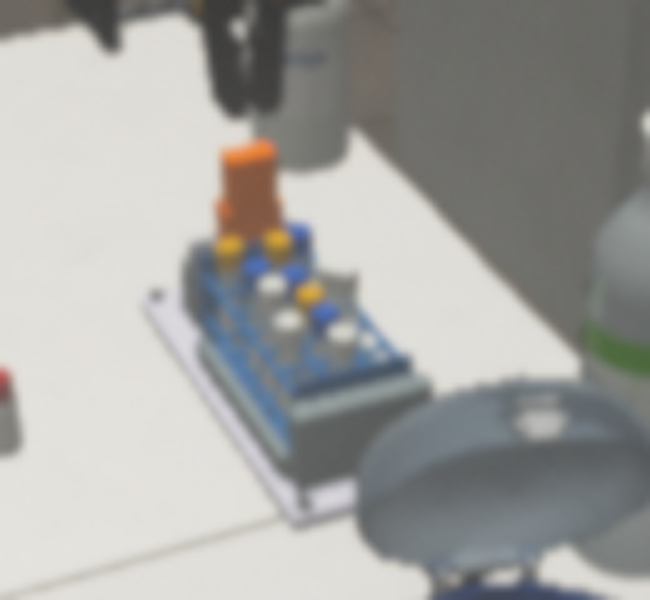

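```bash
python3 - <<'E'
import cv2
a=cv2.imread("pics/wrist8.png")
cv2.imwrite("pics/w8c.png",cv2.resize(a[180:300,215:345],None,fx=6,fy=5,interpolation=cv2.INTER_CUBIC))
E
```

```text
(no output)
```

View pics/w8c.png

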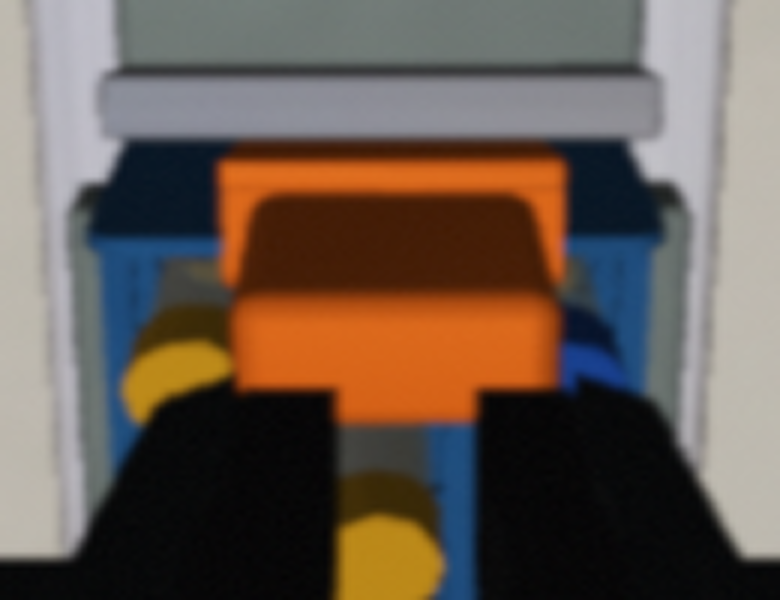

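```bash
python3 - <<'E'
import pickle
from h import *
d=pickle.load(open("d8.pkl","rb"))["wrist"]
T=lambda L,z:np.round([at(d,215+u/6-.4,180+v/5-.4,z) for u,v in L],1).tolist()
print("head y11,y-5",T([(233,295),(560,295),(340,423)],126))
print("ledge y15",T([(217,160),(567,160)],88),"lip",T([(100,137),(662,137)],70),"rack",T([(90,238),(664,238)],72))
E
```

```text
head y11,y-5 [[505.2, 243.8, 126.0], [534.0, 243.5, 126.0], [514.4, 228.6, 126.0]]
ledge y15 [[501.1, 245.8, 88.0], [537.9, 245.5, 88.0]] lip [[486.5, 243.0, 70.0], [550.4, 242.5, 70.0]] rack [[484.9, 229.1, 72.0], [550.9, 228.5, 72.0]]
```

Request:
drive_tool(series=[0,0,-0.005,0,0,0,-0.01,0,0,0,-0.015,0,0,0,-0.019,0])

```text
time_s: 14.0
tcp_pos: [519.1, 234.9, 138.9]
eef_rot: [[0.015, 1.0, -0.003], [-0.006, -0.003, -1.0], [-1.0, 0.015, 0.006]]
contact_force: [-0.1, -0.1, -0.6]
finger_gap: 0.2
```

Request:
drive_tool(series=[0,0,-0.001,0,0,0,-0.002,0])

```text
time_s: 14.25
tcp_pos: [519.2, 234.9, 136.8]
eef_rot: [[0.015, 1.0, -0.003], [-0.006, -0.003, -1.0], [-1.0, 0.015, 0.006]]
contact_force: [0.1, 0.2, 0.4]
finger_gap: 0.1
```

Request:
drive_tool(series=[0,0,-0.001,0])

```text
time_s: 14.38
tcp_pos: [519.3, 234.9, 135.9]
eef_rot: [[0.015, 1.0, -0.003], [-0.006, -0.003, -1.0], [-1.0, 0.015, 0.006]]
contact_force: [0.1, 0.9, 0.5]
finger_gap: 0.2
```

Request:
drive_tool(series=[0,0,-0.001,0])

```text
time_s: 14.5
tcp_pos: [519.3, 235.0, 135.0]
eef_rot: [[0.015, 1.0, -0.003], [-0.005, -0.003, -1.0], [-1.0, 0.015, 0.005]]
contact_force: [0.3, -0.6, 4.1]
finger_gap: 0.3
```

Request:
drive_tool(series=[0,0,-0.0007,0])

```text
time_s: 14.62
tcp_pos: [519.8, 235.0, 134.8]
eef_rot: [[0.016, 1.0, -0.003], [-0.005, -0.003, -1.0], [-1.0, 0.016, 0.005]]
contact_force: [-1.1, -0.9, 7.9]
finger_gap: 0.7
```

Request:
drive_tool(series=[0,0,-0.0007,0])

```text
time_s: 14.75
tcp_pos: [520.2, 235.0, 134.8]
eef_rot: [[0.016, 1.0, -0.003], [-0.005, -0.003, -1.0], [-1.0, 0.016, 0.005]]
contact_force: [-1.4, -1.4, 6.0]
finger_gap: 0.5
```

Request:
drive_tool(series=[-0.0005,0,-0.0007,0,-0.0005,0,-0.001,0,-0.0005,0,-0.0013,0])

```text
time_s: 15.12
tcp_pos: [520.5, 234.9, 134.6]
eef_rot: [[0.018, 1.0, -0.003], [-0.004, -0.003, -1.0], [-1.0, 0.018, 0.004]]
contact_force: [-1.7, -1.7, 9.8]
finger_gap: 0.2
```

Request:
drive_tool(series=[-0.0005,0,-0.0013,0,-0.0005,0,-0.0016,0])

```text
time_s: 15.38
tcp_pos: [521.0, 234.9, 134.4]
eef_rot: [[0.019, 1.0, -0.004], [-0.003, -0.004, -1.0], [-1.0, 0.02, 0.003]]
contact_force: [-1.9, -1.9, 13.3]
finger_gap: 0.3
```

Request:
drive_tool(series=[-0.0005,0,-0.0018,0,-0.0005,0,-0.002,0])

```text
time_s: 15.62
tcp_pos: [521.7, 234.8, 134.2]
eef_rot: [[0.022, 1.0, -0.004], [-0.002, -0.004, -1.0], [-1.0, 0.022, 0.002]]
contact_force: [-2.6, -1.6, 15.1]
finger_gap: 0.6
```

Request:
drive_tool(series=[0,0,0.002,0,-0.002,0,0.003,0,-0.002,0,0.003,0])

```text
time_s: 16.0
tcp_pos: [519.3, 234.8, 137.0]
eef_rot: [[0.021, 1.0, -0.004], [-0.002, -0.004, -1.0], [-1.0, 0.021, 0.002]]
contact_force: [-0.6, 0.2, -0.7]
finger_gap: 0.5
```

Request:
drive_tool(series=[0,0,-0.001,0,0,0,-0.002,0,0,0,-0.003,0,0,0,-0.0036,0])

```text
time_s: 16.5
tcp_pos: [519.8, 235.0, 134.3]
eef_rot: [[0.022, 1.0, -0.004], [-0.001, -0.004, -1.0], [-1.0, 0.022, 0.001]]
contact_force: [-3.2, -0.7, 11.5]
finger_gap: 0.6
```

Request:
drive_tool(series=[-0.0008,0,-0.0015,0,-0.0008,0,-0.0019,0,-0.0008,0,-0.0021,0])

```text
time_s: 16.88
tcp_pos: [520.2, 235.0, 134.1]
eef_rot: [[0.024, 1.0, -0.005], [0.0, -0.005, -1.0], [-1.0, 0.024, -0.0]]
contact_force: [-3.8, -2.2, 17.5]
finger_gap: 0.6
```

Request:
drive_tool(series=[0,0,0.002,0,-0.0015,0,0.003,0,-0.0015,0,0.003,0])

```text
time_s: 17.25
tcp_pos: [518.4, 235.0, 136.8]
eef_rot: [[0.023, 1.0, -0.005], [-0.0, -0.005, -1.0], [-1.0, 0.023, 0.0]]
contact_force: [1.0, -0.2, -0.1]
finger_gap: 0.5
```

Request:
drive_tool(series=[0,0,-0.001,0,0,0,-0.002,0,0,0,-0.003,0,0,0,-0.0036,0])

```text
time_s: 17.75
tcp_pos: [518.8, 235.2, 134.2]
eef_rot: [[0.023, 1.0, -0.005], [0.001, -0.005, -1.0], [-1.0, 0.023, -0.001]]
contact_force: [-3.3, -0.9, 13.7]
finger_gap: 0.3
```

Third press to ~17 N, then off.

Request:
drive_tool(series=[-0.0006,0,-0.0017,0,-0.0006,0,-0.0021,0,-0.0006,0,-0.0021,0])

```text
time_s: 18.12
tcp_pos: [519.3, 235.1, 134.0]
eef_rot: [[0.025, 1.0, -0.005], [0.002, -0.005, -1.0], [-1.0, 0.025, -0.002]]
contact_force: [-4.0, -3.0, 18.0]
finger_gap: 0.5
```

Request:
drive_tool(series=[0,0,0.003,0,0,0,0.02,0,0,0,0.05,0,0,0,0.1,0,0,0,0.13,0])

```text
time_s: 18.75
tcp_pos: [520.1, 235.2, 267.1]
eef_rot: [[0.028, 1.0, -0.006], [0.003, -0.006, -1.0], [-1.0, 0.028, -0.003]]
contact_force: [-0.2, 0.8, 0.7]
finger_gap: 0.3
```

```bash
python3 snap.py 9 wrist scene top; python3 - <<'E'
import cv2
a=cv2.imread("pics/wrist9.png")
cv2.imwrite("pics/w9c.png",cv2.resize(a[140:280,210:350],None,fx=5,fy=5,interpolation=cv2.INTER_CUBIC))
E
```

```text
18.75 [520.07760924 235.19630408 267.06120653] [-0.21382971  0.80510257  0.669561  ] 0.30750147593246174 [ 0.02754515  0.00325668 -0.99961526]
```

View pics/wrist9.png

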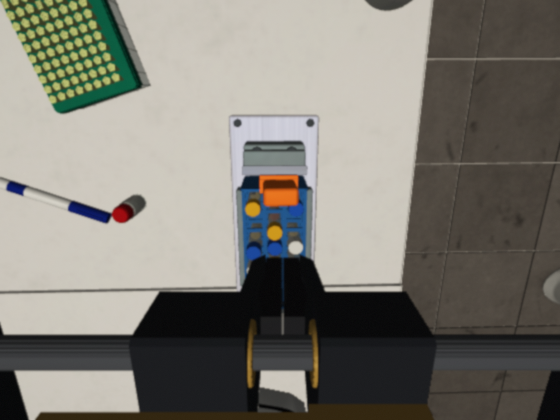

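View pics/scene9.png

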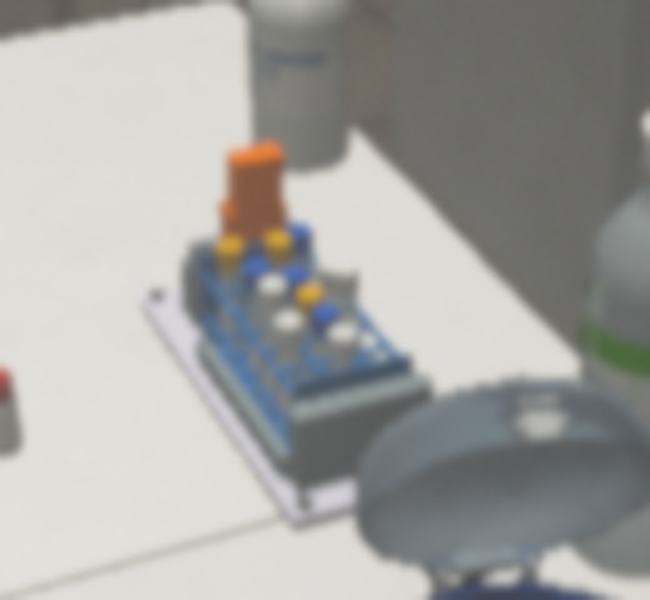

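View pics/w9c.png

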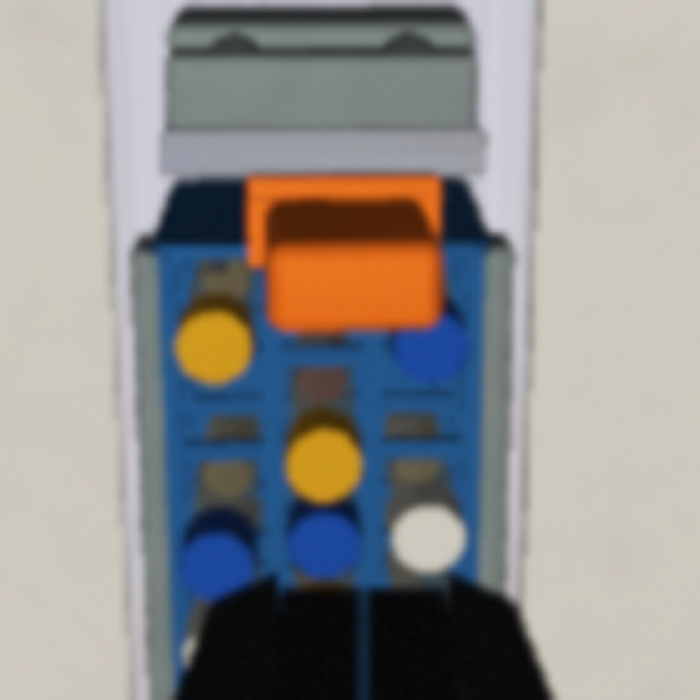

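```bash
python3 - <<'E'
import pickle
from h import *
D=pickle.load(open("d9.pkl","rb"));d=D["wrist"]
T=lambda L,z:np.round([at(d,210+u/5-.4,140+v/5-.4,z) for u,v in L],1).tolist()
print("head",T([(267,243),(443,243),(270,331),(442,328)],126))
print("ledge",T([(247,177),(443,177)],88),"lip",T([(160,174),(487,174)],70),"rack",T([(156,242),(492,242)],72))
print("holes",[np.round(at(d,u,v,10),1) for u,v in[(237,123),(310,123)]])
E
python3 - <<'E'
import cv2
a=cv2.imread("pics/scene9.png");b=cv2.imread("pics/scene8.png")
c=cv2.hconcat([x[120:270,170:320] for x in(b,a)])
cv2.imwrite("pics/cmp.png",cv2.resize(c,None,fx=2.6,fy=2.6))
E
```

```text
head [[508.9, 243.4, 126.0], [538.0, 243.0, 126.0], [509.0, 228.1, 126.0], [538.0, 228.2, 126.0]]
ledge [[504.3, 246.1, 88.0], [540.7, 245.6, 88.0]] lip [[486.6, 242.9, 70.0], [550.7, 242.1, 70.0]] rack [[485.4, 229.7, 72.0], [551.7, 228.8, 72.0]]
holes [array([478.5, 287.5,  10. ]), array([559.1, 286.8,  10. ])]
```

View pics/cmp.png

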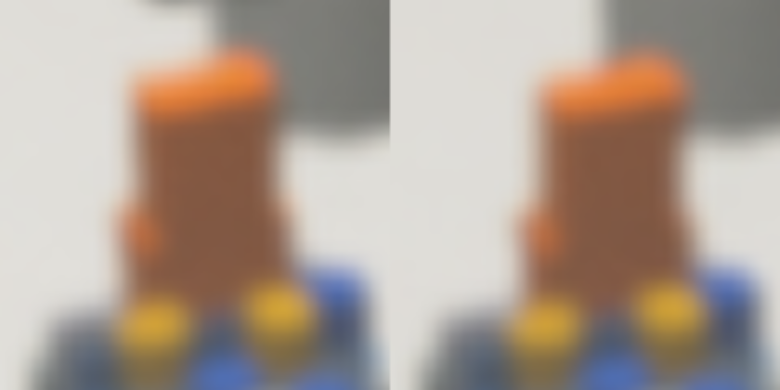

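View pics/top9.png

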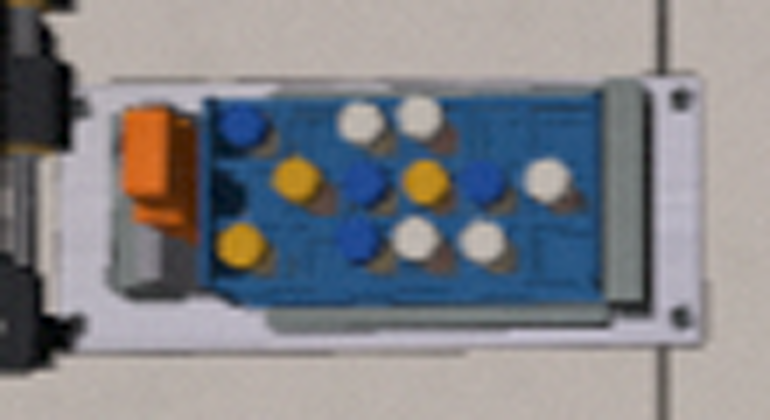

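Request:
drive_tool(series=[0.003,0,-0.05,0,0.003,0,-0.1,0,0.003,0,-0.12,0,0.003,0,-0.128,0,0.003,0,-0.13,0])

```text
time_s: 19.52
tcp_pos: [523.0, 235.4, 135.7]
eef_rot: [[0.028, 1.0, -0.005], [0.004, -0.006, -1.0], [-1.0, 0.028, -0.004]]
contact_force: [0.2, -0.0, 0.2]
finger_gap: 0.3
```

Request:
drive_tool(series=[0,0,-0.0005,0])

```text
time_s: 19.65
tcp_pos: [523.5, 235.6, 135.9]
eef_rot: [[0.029, 1.0, -0.006], [0.004, -0.006, -1.0], [-1.0, 0.028, -0.004]]
contact_force: [-0.6, 0.7, -0.0]
finger_gap: 0.7
```

Request:
drive_tool(series=[0,0,-0.001,0,-0.0003,0,-0.002,0,-0.0006,0,-0.0027,0,-0.001,0,-0.003,0])

```text
time_s: 20.15
tcp_pos: [523.5, 235.9, 134.0]
eef_rot: [[0.031, 1.0, -0.006], [0.005, -0.006, -1.0], [-1.0, 0.031, -0.005]]
contact_force: [-0.5, 0.3, 9.2]
finger_gap: 0.3
```

Request:
drive_tool(series=[-0.001,0,-0.0014,0,-0.0013,0,-0.0018,0])

```text
time_s: 20.4
tcp_pos: [523.5, 236.0, 133.9]
eef_rot: [[0.033, 0.999, -0.006], [0.007, -0.006, -1.0], [-0.999, 0.033, -0.007]]
contact_force: [-2.2, -2.3, 14.6]
finger_gap: 0.2
```

Request:
drive_tool(series=[-0.001,0,-0.0018,0,-0.001,0,-0.002,0])

```text
time_s: 20.65
tcp_pos: [523.8, 236.0, 133.9]
eef_rot: [[0.035, 0.999, -0.006], [0.008, -0.007, -1.0], [-0.999, 0.035, -0.008]]
contact_force: [-3.4, -1.6, 17.4]
finger_gap: 0.5
```

Request:
drive_tool(series=[0,0,0.003,0,0,0,0.02,0,0,0,0.06,0,0,0,0.11,0,0,0,0.15,0])

```text
time_s: 21.28
tcp_pos: [524.0, 235.9, 286.7]
eef_rot: [[0.037, 0.999, -0.007], [0.009, -0.007, -1.0], [-0.999, 0.037, -0.009]]
contact_force: [0.3, 0.2, 0.7]
finger_gap: 0.3
```

Request:
drive_tool(series=[0,0,0,0,0,0,0,0,0,0,0,0,0,0,0,0])

```text
time_s: 21.78
tcp_pos: [523.5, 235.7, 285.7]
eef_rot: [[0.035, 0.999, -0.007], [0.008, -0.007, -1.0], [-0.999, 0.035, -0.008]]
contact_force: [0.4, -0.2, -0.5]
finger_gap: 0.3
```

```bash
python3 snap.py 10 wrist scene top; python3 - <<'E'
import cv2
a=cv2.imread("pics/wrist10.png")
cv2.imwrite("pics/w10c.png",cv2.resize(a[140:280,210:350],None,fx=5,fy=5,interpolation=cv2.INTER_CUBIC))
E
```

```text
21.775 [523.48348529 235.68443655 285.69283459] [ 0.35479576 -0.24637561 -0.49687   ] 0.29442388832785427 [ 0.03495723  0.00758048 -0.99936006]
```

View pics/w10c.png

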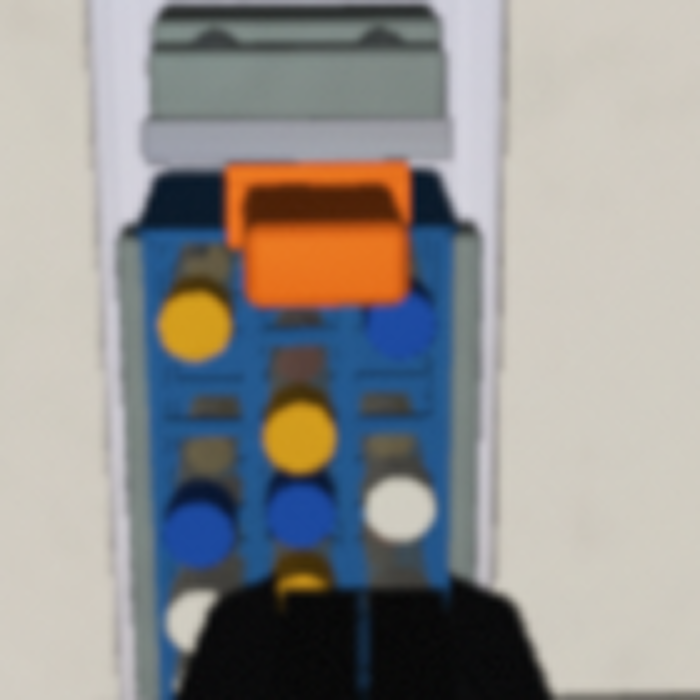

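View pics/scene10.png

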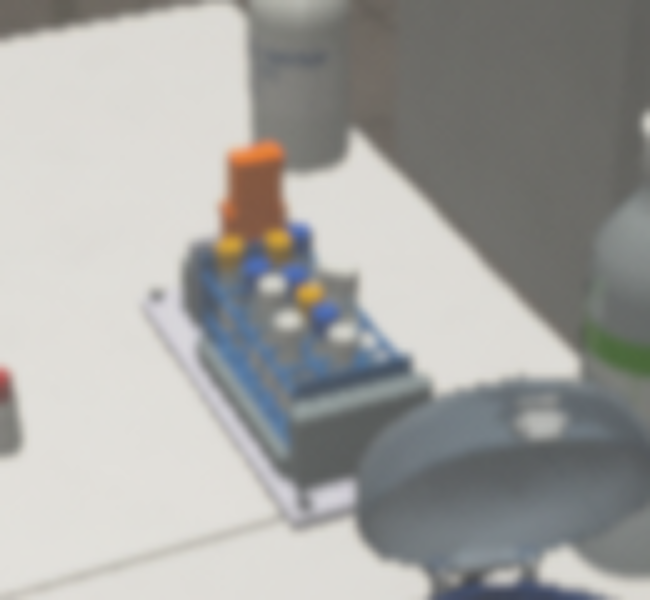

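View pics/top10.png

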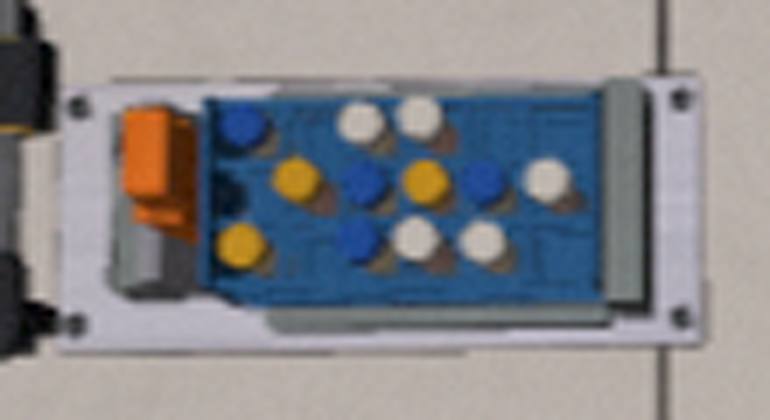

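The wedge stands upright in the slot and looks the same as before the last press. The rack is flat against the stop, and the timer and vial haven't been touched. I'm handing in.

```bash
python3 -c "
from cell import close_job
print(close_job())"
```

```text
the job is handed in; nothing more can be done
None
```

I took the wedge out of its parking block, stood it in the slot and pressed it down. I then let go, backed the arm clear and handed the job in at about 22 s of the 53 s allowed. `close_job` gave no verdict.

- **Seating:** I lowered the wedge, still gripped, until the resistance reached about 8 N. After letting go, I pressed its head with closed fingers four times, peaking at 15.1, 17.5, 18.0 and 17.4 N.
- **Tightness:** The wedge sank about 1 mm in all, and the last press moved it by 0.1 mm or less, so I take it as locked. I could not measure the clamping force itself, so "over 10 N and under 35 N" is inferred from the press forces.
- **Position:** The last pictures show the wedge upright in the slot and the rack flat, with its end about 1 mm closer to the stop than before. The tip is about 45 mm below the cheek's top. I measured the rack's end to about 1 mm only.
- **Disagreement:** During the early presses the wedge slid about 3 mm sideways and now leans slightly, about 0.02 rad. It is about 4 mm off the middle. All of this is inside the limits, and the straighter last press added no more.
- **Bystanders:** The arm went nowhere near the timer or the vial and there was no unexpected contact. I did not re-measure where they stand.

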